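Cover the sugar bowl with its lid from the drawer

ROBOT

A 7-joint arm with a two-finger parallel gripper is mounted at the origin on the work surface. World frame = base frame: x ahead of the robot, y to its left, z up, the work surface at z = 0. Lengths are in m, angles in rad, forces in N, time in s.
With the tool pointing down it reaches from about 0.425 to 0.925 m from the base axis. Payload 6.8 kg.
Tool frame: the origin (TCP) lies on the front face of the gripper's body, between the roots of the fingers; the fingertips stand 73 mm ahead of it and the grasp point (between the pads) lies 54 mm ahead of it (env.nose_length is the distance from the TCP to the fingertips, in m); z points along the fingers, y is the line along which they close (so a half turn about z gives the same grasp; the last joint's range is limited). The gripper opens to 85 mm and grips with 20 to 120 N. Pads are 22 mm wide; open, the fingers measure 114 mm over their backs; the gripper's body (76 mm by 85 mm) begins 54 mm behind the grasp point. The pads swing forward as they close: fully open they stand 13 mm farther back than shut.
Start: joints at [-1.348, 0.477, 0.022, 1.555, -0.011, 1.109, -0.083], TCP at [0.219, 0.638, 0.304] pointing down, gripper open.
Joint ranges: [-2.96, 2.96], [-0.34, 2.1], [-1.41, 1.46], [0.24, 2.44], [-1.37, 4.51], [0.17, 1.92], [-2.96, 2.96]. Speed limits (rad/s): [2.39, 2.39, 3.14, 3.14, 3.14, 3.14, 3.14].

INTERFACE

Orientations are given as a unit quaternion [w, x, y, z].
In Python, from cell import env, kin, camera, calibration, job gives the robot as it stands. The module is installed in compiled form; this text tells all that it offers. Calls block until the motion is done:
- env.reach(position, orientation): joint-space move of the TCP to a pose.
- env.movel(position, velocity=0.15, rot=None, stop_force=None): straight line of the TCP; rot=None keeps the orientation; velocity is the mean speed in m/s. With stop_force (N) it stops when the force on the tool has changed by that much, and returns True; else False.
- env.goto_joints(angles): joint-space move.
- env.grip(opening, f_grip=None): finger opening in m; f_grip is the grip in N (None keeps the last); returns when the fingers have stopped.
- env.dwell(seconds).
- kin.inverse_kinematics(position, orientation): joint angles nearest the present ones, or None.
- env.get_state(): the state.
- camera(name): name is "scene" or "top" or "wrist"; returns (picture, depth): 400x640x3 uint8, blue, green, red; 400x640 float32, m along the optical axis (not along the pixel's ray), 0 where there is no reading.
- calibration(name): a dict with "fx", "fy", "cx", "cy" (pixels), "rvec" (rotation vector, rad) and "tvec" (3), from world to camera coordinates, as OpenCV has them. Camera axes: x right, y down, z forward; pixel columns grow to the right and rows downward; lengths in m; the calibration is good to about 2 mm. A picture is of the moment at which its call begins: read the wrist's pose just before it. calibration takes no time and is no camera call; for the wrist camera it gives the pose at the moment of the call.
A pose or a line that the arm cannot do raises env.PlanningError and nothing moves.
- job.job_done(): hands the job in; it is judged then, once.
The state is a dict: "time": time; "qpos": joint angles; "joint_velocities": joint speeds; "joint_torque": joint torques, N m; "tcp_pos": TCP position; "orientation": TCP orientation; "force": force on the tool from outside, world axes, zero at the start; "torque": the same for the moment, N m; "opening": finger opening in m; "gripper_force": force on a finger pad.
Only numpy, scipy, OpenCV 4.12 (cv2) and the standard library are available. Lean on these libraries where they do the work, as an engineer would, in place of code of your own. Each camera call takes 0.05 s, during which the arm holds its last target. There are 200 camera calls.

TASK

Pull the drawer of the wooden chest open by its handle, take out the larger of the two lids and set it gently, without dropping it, on the open metal sugar bowl so that it sits properly in the rim. Leave the smaller lid in the drawer and push the drawer fully shut again. Leave the sugar bowl about where it stands, and do not shove the other things on the bench.

Things in the scene. Friction and masses are not known exactly. Their poses are not given: they have to be found in the camera images.
- drawer (a joint): Opening, in m, of the single drawer of a low dark wooden chest that is fixed to the bench (240 mm deep, 290 mm wide, 115 mm high; the drawer front takes up its front side, roughly towards the robot): 0 is fully shut, it grows as the drawer slides out along the handle's -x, stop at 0.165. It slides with light friction and stays where it is left; it may start a little ajar.
- handle (a point): Middle of the drawer's steel bow handle: a level round bar 12 mm in diameter and 110 mm long along the drawer's y, 45 mm out from the drawer front (39 mm clear behind the bar), 83 mm above the bench and 32 mm below the chest's top. Its x axis is level, square to the drawer front, and points into the chest; z is up. It moves with the drawer.
- drawer_floor (a point): Middle of the front edge of the drawer's inner floor: 66 mm behind the handle bar, 22 mm above the bench, moving with the drawer; axes as the handle's. From here the inside runs 195 mm along x and is 248 mm wide, split by a 6 mm divider at y = 0 into two halves 121 mm wide; walls and divider stand 49 mm over the floor, the drawer front 80 mm.
- lid: Round domed metal lid, origin at the centre of its underside, z up. From below: a locating spigot 82 mm in diameter, 6 mm high (it rests on this in the drawer); a brim 108 mm in diameter from 6 to 9.5 mm up; a low dome up to 24 mm; on top an upright cylindrical knob 23 mm in diameter from 24 to 50 mm up, to grip from above. It starts lying in one half of the drawer and fits the sugar bowl.
- small_lid: Round domed metal lid, origin at the centre of its underside, z up. From below: a locating spigot 54 mm in diameter, 6 mm high (it rests on this in the drawer); a brim 76 mm in diameter from 6 to 9.5 mm up; a low dome up to 24 mm; on top an upright cylindrical knob 23 mm in diameter from 24 to 50 mm up, to grip from above. It lies in the other half of the drawer and does not fit.
- bowl: Open round metal sugar bowl standing loose on the bench, 80 mm high, 112 mm across at its widest, 100 mm across the rim, wall 4 mm; origin at the centre of its underside. It may stand to the left or to the right of the chest.
- bowl_rim (a point): Centre of the bowl's mouth at rim height, 80 mm above the bowl's underside; z up, moves with the bowl. The mouth is 92 mm wide inside. With the lid properly on, the lid's brim lies on the rim and the lid's origin is 6 mm below this point.
- finished_bowl: Bystander: metal bowl with its lid already on (one piece), 100 mm across, 105 mm high; origin at the centre of its underside. It stands on the other side of the chest from the open bowl.
- hammer: Bystander: hammer with a dark wooden handle lying on the bench, 260 mm long along its x, 26 mm high; origin at the middle of its underside.
- cup: Bystander: steel lidded coffee cup on its saucer (one piece), 94 mm across, 115 mm high; origin at the centre of its underside.
- tape: Bystander: roll of clear tape lying flat, 100 mm across, 48 mm high; origin at the centre of its underside.
Not all that is in view belongs to the job. Leave any turquoise look-alike of the bowl alone.

How it is judged:
On the way, in this order (a step that is already met when the one before it is completed fails the run):
1. the drawer is pulled out by more than 80 mm (value of joint drawer above 0.08 m), for 0.1 s.
2. the larger lid sits in the rim of the bowl and is let go (horizontal distance between lid and bowl_rim below 0.009 m and z of lid in the frame of bowl_rim between -0.01 and -0.003 m and angle between each of lid, bowl's own z axis and vertical below 0.06 rad and contact force between the fingers and lid below 0.1 N), for 0.3 s.
At the end, for the whole second after the job is handed in: The larger lid lies level (within 0.06 rad) in the bowl's rim, its origin 3 to 10 mm below the rim and within 9 mm of the bowl's axis; the bowl stands upright (within 0.06 rad); lid and bowl are at rest; the smaller lid lies in the drawer; the drawer is shut to within 6 mm (horizontal distance between lid and bowl_rim below 0.009 m and z of lid in the frame of bowl_rim between -0.01 and -0.003 m and angle between each of lid, bowl's own z axis and vertical below 0.06 rad and linear speed of each of lid, bowl below 0.02 m/s and value of joint drawer below 0.006 m and x of small_lid in the frame of drawer_floor between 0 and 0.195 m and y of small_lid in the frame of drawer_floor between -0.125 and 0.125 m and z of small_lid in the frame of drawer_floor between -0.01 and 0.03 m); the robot touches nothing.
It fails at once if the lid is dropped (it falls free at over 0.45 m/s, above the height of the drawer) (linear speed of lid above 0.45 m/s and height (world z) of lid above 0.05 m and contact force between the fingers and lid below 0.05 N).
It fails at once if the sugar bowl is shifted by more than 50 mm (distance of bowl from where it was at the start of the episode above 0.05 m).
It fails at once if another thing on the bench is shifted by more than 40 mm (distance of any of finished_bowl, hammer, cup, tape from where it was at the start of the episode above 0.04 m).
It also fails if it takes over 64 s, if anything falls off the work surface, if the arm or the gripper's body presses on something with over 40 N, if the wrist force passes 120 N, or if a joint passes its speed limit or range.

## Working session

There is one attempt and no reset: what is moved stays moved. The work goes in short steps, each a Python script; the robot and the scene stay as the last script left them, time stands still between calls to the robot, and variables do not carry over. Pictures are saved under pics/ and viewed, at most 10 in all, crops included, and the job is handed in when it is done.

```bash
mkdir -p pics
cat > h.py <<'E'
import numpy as np, cv2
from cell import env, kin, camera, calibration, job
def cloud(name):
    c=calibration(name); im,d=camera(name)
    v,u=np.mgrid[0:400,0:640]
    P=np.stack([(u-c["cx"])/c["fx"]*d,(v-c["cy"])/c["fy"]*d,d],-1)
    R=cv2.Rodrigues(np.array(c["rvec"],float))[0]
    W=(P-np.array(c["tvec"]).ravel())@R
    W[d<=0]=np.nan
    return im,W
E
python3 - <<'E'
from h import *
for n in("top","scene"):
    im,W=cloud(n); cv2.imwrite(f"pics/{n}0.png",im); np.savez(f"{n}0.npz",im=im,W=W)
s=env.get_state();print(s["time"],s["tcp_pos"],s["orientation"])
E
```

```text
0.1 [0.21907922 0.63802084 0.30303714] [-8.50424227e-05  1.64631544e-01  9.86354784e-01 -8.29045062e-04]
```

View pics/top0.png

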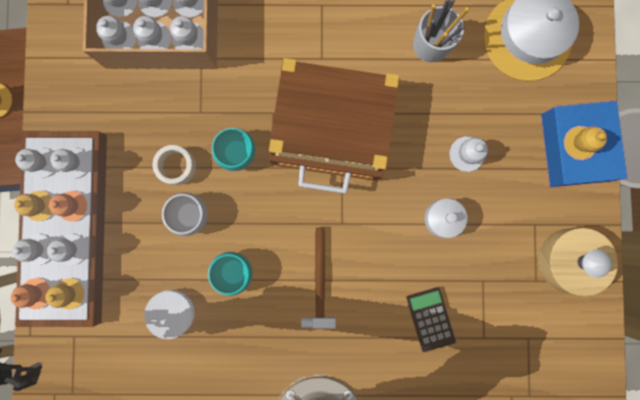

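View pics/scene0.png

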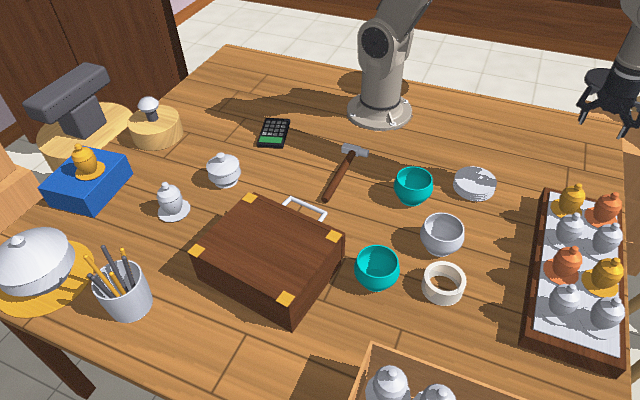

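The top view has x up and y to the left.

- **Bowl candidates (top view):** grey open bowl at (184,214), turquoise bowls at (233,149) and (230,273), flat grey dish at (169,315), and the tape ring at (173,164). The grey metal one at (184,214) fits. The turquoise ones are the look-alikes, and the dish is flat.
- **Chest:** handle at about (325,185).
- **Bystanders:** lidded bowl at (446,217), cup at (468,153), hammer at (320,280).

I'll measure these and confirm the bowl in one crop.

Run:
```python
import numpy as np,cv2
z=np.load("top0.npz");im,W=z["im"],z["W"]
z2=np.load("scene0.npz")
a=cv2.resize(im[120:340,130:390],None,fx=2.4,fy=2.4,interpolation=cv2.INTER_CUBIC);cv2.imwrite("pics/crop.png",a)
def box(u0,u1,v0,v1,lo,hi):
    P=W[v0:v1,u0:u1].reshape(-1,3);return P[(P[:,2]>lo)&(P[:,2]<hi)]
def circ(P):
    A=np.c_[2*P[:,:2],np.ones(len(P))];s=np.linalg.lstsq(A,(P[:,:2]**2).sum(1),rcond=None)[0];return s[:2],np.sqrt(s[2]+s[0]**2+s[1]**2)
for n,b in dict(bowl=(150,215,185,245),tape=(145,200,140,188),dish=(140,200,285,345),t1=(208,258,125,172),t2=(205,255,250,298),fin=(420,470,195,240),cup=(445,492,133,175),hammer=(295,340,225,335)).items():
    P=box(*b,.012,.3);print(n,np.round(P.min(0),3),np.round(P.max(0),3))
P=box(150,215,185,245,.074,.09);print("rim",circ(P),len(P),P[:,2].mean())
H=box(290,365,165,200,.07,.1);
# scatter of handle/front in both cams
for W_,nm in((W,"top"),(z2["W"],"scene")):
    Q=W_.reshape(-1,3);T=Q[(Q[:,2]>.108)&(Q[:,2]<.122)&(Q[:,0]>.4)&(Q[:,0]<.9)&(abs(Q[:,1])<.3)]
    r=cv2.minAreaRect(T[:,:2].astype(np.float32));print(nm,"chest top",r,np.round(cv2.boxPoints(r),3).tolist(),T[:,2].mean())
    h=Q[(Q[:,2]>.075)&(Q[:,2]<.095)&(Q[:,0]>.42)&(Q[:,0]<.62)&(abs(Q[:,1])<.2)]
    print(len(h),h.min(0),h.max(0)); np.save(nm+"h.npy",h)
```

```text
bowl [0.482 0.289 0.012] [0.592 0.397 0.086]
tape [0.616 0.332 0.012] [0.714 0.432 0.053]
dish [0.22  0.328 0.012] [0.34  0.447 0.043]
t1 [0.649 0.168 0.012] [0.758 0.278 0.084]
t2 [0.335 0.172 0.012] [0.443 0.28  0.085]
fin [ 0.483 -0.37   0.027] [ 0.578 -0.27   0.109]
cup [ 0.662 -0.419  0.012] [ 0.734 -0.347  0.116]
hammer [ 0.247 -0.039  0.012] [0.505 0.047 0.031]
rim (array([0.53688973, 0.34419656]), np.float64(0.04823797903254732)) 221 0.07833407466559766
top chest top ((0.7840891480445862, -0.03214496374130249), (0.29079335927963257, 0.23421132564544678), 81.61763763427734) [[0.6470000147819519, -0.1589999943971634], [0.8790000081062317, -0.19300000369548798], [0.9210000038146973, 0.0949999988079071], [0.6890000104904175, 0.1289999932050705]] 0.11387833759210747
278 [ 0.42157593 -0.0706618   0.07612579] [0.61988579 0.19958158 0.09420438]
scene chest top ((0.781399667263031, -0.03453196585178375), (0.2959727346897125, 0.23584383726119995), 82.28199005126953) [[0.6449999809265137, -0.16500000655651093], [0.878000020980835, -0.19699999690055847], [0.9179999828338623, 0.09600000083446503], [0.6840000152587891, 0.12800000607967377]] 0.11658738244193287
218 [ 0.42102094 -0.06944431  0.07510526] [0.61980027 0.19993319 0.09358402]
```

View pics/crop.png

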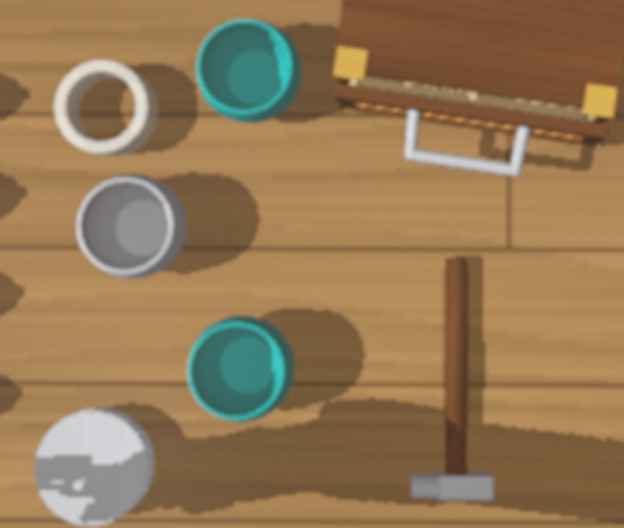

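Confirmed: the grey metal bowl at top-view (184,214) is the target, with its rim at about (0.537, 0.344). Next I'll fit the handle.

Run:
```python
import numpy as np
yaw=np.arctan2(-0.034,0.232); 
for n in("top","scene"):
    h=np.load(n+"h.npy");h=h[(abs(h[:,1])<.1)&(h[:,0]>.5)]
    for yw in(-.145,-.135):
        ex=np.array([np.cos(yw),np.sin(yw)]);ey=np.array([-ex[1],ex[0]])
        a=h[:,:2]@ex;b=h[:,:2]@ey
        m=a<a.min()+.014
        print(n,yw,m.sum(),a.min(),np.median(a[m]),b[m].min(),b[m].max(),"slope",np.polyfit(b[m],a[m],1), "zmax",h[m,2].max())
        c=np.median(a[m])*ex+(b[m].min()+b[m].max())/2*ey;print(c)
        for p in([.647,-.159],[.689,.129]): print("front a",np.dot(p,ex))
```

```text
top -0.145 242 0.5924809610219582 0.5984242480862303 0.0214910003722236 0.1428298585306223 slope [0.00187822 0.59836959] zmax 0.09420437913756283
[ 0.60401589 -0.00516954]
front a 0.6631846174234132
front a 0.6631300457134219
top -0.135 241 0.5927737066452775 0.5991804713854757 0.015500070518349014 0.1367837392700272 slope [0.01036915 0.59849233] zmax 0.09420437913756283
[ 0.60397669 -0.00519477]
front a 0.6625130207395109
front a 0.6653688670799855
scene -0.145 183 0.5930694539025555 0.6011290186468731 0.02089522567608333 0.14033474083046038 slope [-0.00277478  0.60105451] zmax 0.09358402436125429
[ 0.60646897 -0.00708959]
front a 0.6631846174234132
front a 0.6631300457134219
scene -0.135 183 0.5939632509187528 0.6019475544570904 0.01492679641725994 0.1343209463816336 slope [0.00714498 0.60107391] zmax 0.09358402436125429
[ 0.60651428 -0.00707142]
front a 0.6625130207395109
front a 0.6653688670799855
```

```bash
cat >> h.py <<'E'
from scipy.spatial.transform import Rotation as Ro
YAW=-0.145
EX=np.array([np.cos(YAW),np.sin(YAW),0]); EY=np.array([-EX[1],EX[0],0])
def down(yd):
    y=np.array([np.cos(yd),np.sin(yd),0]);zz=np.array([0,0,-1.]);x=np.cross(y,zz)
    return Ro.from_matrix(np.c_[x,y,zz]).as_quat(scalar_first=True)
def st(m=""):
    s=env.get_state();print(m,round(s["time"],2),np.round(s["tcp_pos"],4),np.round(s["force"],1),round(s["opening"],4),np.round(s["gripper_force"],1),flush=True);return s
E
python3 - <<'E'
from h import *
H=np.array([.605,-.006,0])
best=[(yd,kin.inverse_kinematics(H+[0,0,.25],down(yd)),kin.inverse_kinematics(H-.14*EX+[0,0,.136],down(yd))) for yd in(YAW,YAW+np.pi)]
for b in best: print(b[0],*[None if q is None else np.round(q,2) for q in b[1:]])
yd=min([b for b in best if b[1] is not None and b[2] is not None],key=lambda b:abs(b[1][6])+abs(b[2][6]))[0]
print(yd)
env.reach(H+[0,0,.25],down(yd)); env.grip(.042,40); st("above")
print(env.movel(H+[0,0,.136],.12,stop_force=8)); st("low")
env.grip(0.0,40); st("grip")
print(env.movel(H-.137*EX+[0,0,.136],.12,stop_force=50)); st("pulled")
env.grip(.042); p=env.get_state()["tcp_pos"]
env.movel(np.array(p)+[0,0,.12],.2)
env.reach(np.array([.43,.25,.36]),down(yd));st()
im,W=cloud("top");cv2.imwrite("pics/top1.png",im);np.savez("top1.npz",im=im,W=W)
cv2.imwrite("pics/top1c.png",cv2.resize(im[50:300,150:450],None,fx=2.4,fy=2.4))
E
```

```text
-0.145 [-0.57  0.48  0.64  1.81 -0.35  0.96  0.08] [-0.59  0.44  0.52  2.2  -0.39  0.59  0.08]
2.996592653589793 [-0.18  0.42  0.12  1.79 -0.06  0.94  2.96] [-0.18  0.39  0.02  2.18 -0.01  0.57  2.84]
-0.145
above 3.26 [ 0.605 -0.006  0.25 ] [-1.3  0.4  0.4] 0.0423 0.0
False
low 4.36 [ 0.6055 -0.0061  0.1367] [ 0.3 -1.  -0.4] 0.0419 0.0
grip 4.74 [ 0.6053 -0.0059  0.1367] [-0.9  0.4  5.1] 0.0107 39.0
False
pulled 6.03 [0.4688 0.0142 0.1366] [-0.3  1.2 11.7] 0.0111 39.7
 8.21 [0.4302 0.2484 0.359 ] [-0.4 -0.3 -0.3] 0.0421 0.0
```

View pics/top1c.png

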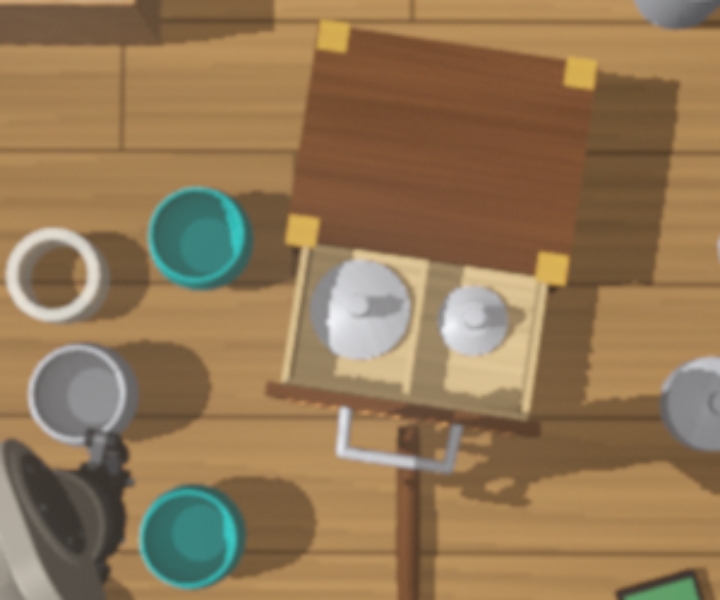

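The drawer is open, showing two lids. The large one is at crop (360,308), which is top-view (300,178), and the small one at crop (474,318), which is (347,182). The left one is the larger, with a brim about 100 px across against 70 px. Measuring it now.

Run:
```python
from h import *
W=np.load("top1.npz")["W"]
def circ(P):
    A=np.c_[2*P[:,:2],np.ones(len(P))];s=np.linalg.lstsq(A,(P[:,:2]**2).sum(1),rcond=None)[0];return s[:2],np.sqrt(s[2]+s[0]**2+s[1]**2)
for n,(u0,u1,v0,v1) in dict(big=(277,324,154,204),small=(330,366,166,202)).items():
    P=W[v0:v1,u0:u1].reshape(-1,3)
    K=P[(P[:,2]>.062)&(P[:,2]<.08)&(P[:,0]<.67)]
    c=np.median(K[:,:2],0); K=K[np.hypot(*(K[:,:2]-c).T)<.02]
    D=P[(P[:,2]>.026)&(P[:,2]<.05)&(np.hypot(*(P[:,:2]-c).T)<.06)]
    print(n,"knob",len(K),K.min(0),K.max(0),K.mean(0),"disc",D.min(0),D.max(0),(D.min(0)+D.max(0))/2)
    print("along",(D@EX).min(),(D@EX).max(),(D@EY).min(),(D@EY).max(),"knob a,b",K.mean(0)@EX,K.mean(0)@EY)
P=W[50:300,150:450].reshape(-1,3);m=(P[:,2]>.075)&(P[:,2]<.097)&(P[:,0]<.5)&(P[:,0]>.44)&(abs(P[:,1])<.09)
print("handle a", np.median(P[m]@EX))
P=W[185:245,150:186].reshape(-1,3);P=P[(P[:,2]>.074)&(P[:,2]<.09)];print("rim",circ(P),len(P))
```

```text
big knob 64 [0.61981154 0.04453405 0.06235218] [0.6403528  0.06482114 0.07586165] [0.63058204 0.05375922 0.06978627] disc [ 0.57901734 -0.00092546  0.02604416] [0.68388487 0.10594312 0.0483044 ] [0.63145111 0.05250883 0.03717428]
along 0.5638683125734821 0.6701497330741627 0.090920740629252 0.1976302715148306 knob a,b 0.6161968542632067 0.14430939921432248
small knob 65 [ 0.60969243 -0.07919584  0.06328039] [ 0.63067591 -0.05859095  0.07511436] [ 0.61932617 -0.06851758  0.07011744] disc [ 0.57235184 -0.11834865  0.02607546] [ 0.65591592 -0.02968611  0.04908987] [ 0.61413388 -0.07401738  0.03758266]
along 0.5770996506456461 0.6598861188774529 -0.030437911342855038 0.06197738435561292 knob a,b 0.6227271775857801 0.021689391720047788
handle a 0.4656106817093303
rim (array([0.53687267, 0.34418519]), np.float64(0.048298993020047)) 111
```

Run:
```python
from h import *
z=np.load("scene0.npz")["W"].reshape(-1,3);P=z[(z[:,2]>.077)&(z[:,2]<.09)&(np.hypot(z[:,0]-.537,z[:,1]-.344)<.06)]
A=np.c_[2*P[:,:2],np.ones(len(P))];s=np.linalg.lstsq(A,(P[:,:2]**2).sum(1),rcond=None)[0];print("scene rim",s[:2],len(P))
K=np.array([.6307,.0535,0]);B=np.array([.5369,.3442,0])
c=[(yd,[kin.inverse_kinematics(p,down(yd)) for p in(K+[0,0,.122],K-.024*EX+[0,0,.3],B+[0,0,.3],B+[0,0,.172])]) for yd in(YAW+np.pi/2,YAW-np.pi/2)]
c=[x for x in c if all(q is not None for q in x[1])]
for x in c: print(x[0],[np.round(q,2) for q in x[1]])
yd=min(c,key=lambda x:max(abs(q[6]) for q in x[1]))[0]
env.reach(K+[0,0,.25],down(yd)); env.grip(.05,50); st("above")
im,W=cloud("wrist"); np.savez("w.npz",im=im,W=W); cv2.imwrite("pics/w.png",im)
P=W.reshape(-1,3);P=P[(P[:,2]>.068)&(P[:,2]<.08)&(np.hypot(P[:,0]-K[0],P[:,1]-K[1])<.03)]
print("wrist knob",len(P),P.min(0) if len(P) else 0,P.max(0) if len(P) else 0)
```

```text
scene rim [0.53752559 0.34328669] 219
1.4257963267948965 [array([-0.47,  0.65,  0.39,  1.81, -0.35,  0.74,  1.54]), array([-0.64,  0.42,  0.59,  1.75, -0.26,  1.05,  1.47]), array([-1.02,  0.45,  0.48,  1.68, -0.23,  1.07,  0.96]), array([-0.95,  0.59,  0.39,  1.78, -0.29,  0.83,  1.01])]
-1.7157963267948966 [array([-0.76,  0.81,  0.85,  1.83, -0.78,  0.88, -1.24]), array([-0.9 ,  0.55,  1.01,  1.77, -0.51,  1.11, -1.44]), array([-1.34,  0.61,  1.  ,  1.7 , -0.55,  1.15, -1.89]), array([-1.27,  0.75,  0.91,  1.8 , -0.72,  0.96, -1.77])]
above 10.38 [0.6307 0.054  0.2502] [0.6 0.4 0.2] 0.0497 0.0
wrist knob 634 [0.61835994 0.04110516 0.06809046] [0.64043762 0.06294304 0.0741845 ]
```

Run:
```python
from h import *
K=np.array([.6298,.0525,0])
env.movel(K+[0,0,.16],.15)
print(env.movel(K+[0,0,.122],.06,stop_force=6)); st("low")
env.grip(0,50); s=st("grip")
p=np.array(s["tcp_pos"])
env.movel(p+[0,0,.007],.05); st("up7")
env.movel(p+[0,0,.007]-.024*EX,.08); st("back")
env.movel(p+[0,0,.16]-.024*EX,.15); st("lifted")
im,W=cloud("scene");cv2.imwrite("pics/scene2.png",im)
```

```text
False
low 11.97 [0.6299 0.0524 0.122 ] [-0.2  0.5 -0. ] 0.0502 0.0
grip 12.33 [0.6302 0.0526 0.1226] [-0.9  0.1  3.7] 0.0217 48.8
up7 12.63 [0.6302 0.0526 0.1298] [ 0.1  0.7 -1.2] 0.0215 48.9
back 13.08 [0.6064 0.0562 0.1297] [ 0.2  0.4 -2.2] 0.0215 48.9
lifted 14.25 [0.6059 0.0561 0.2816] [-0.5  0.6 -2. ] 0.0216 48.9
```

View pics/scene2.png

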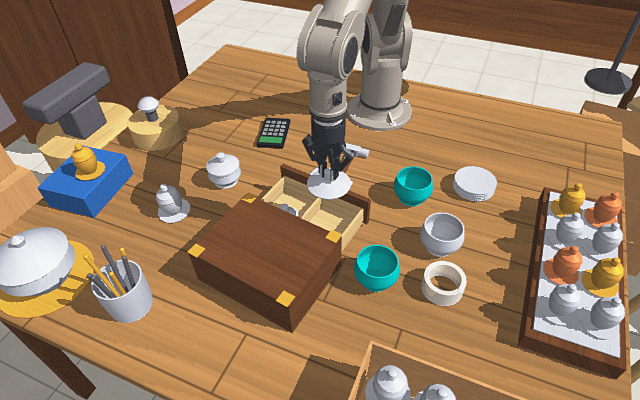

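The larger lid is held level at (330,182), and the small lid is still in the drawer at (288,210). Now the placing.

Run:
```python
from h import *
B=np.array([.5372,.3437,0])
env.movel(B+[0,0,.28],.2); st("over")
env.movel(B+[0,0,.195],.12); st("near")
print(env.movel(B+[0,0,.173],.03,stop_force=4)); st("contact")
im,W=cloud("scene");cv2.imwrite("pics/s3.png",cv2.resize(im[120:300,340:560],None,fx=3,fy=3))
```

```text
over 15.93 [0.5378 0.3421 0.2801] [-0.   0.1 -1.3] 0.0215 48.9
near 16.79 [0.5378 0.3438 0.1957] [ 0.1 -0.  -1.5] 0.0215 48.9
True
contact 17.44 [0.5369 0.3436 0.1746] [-0.8 -0.8  4.6] 0.0211 49.6
```

View pics/s3.png

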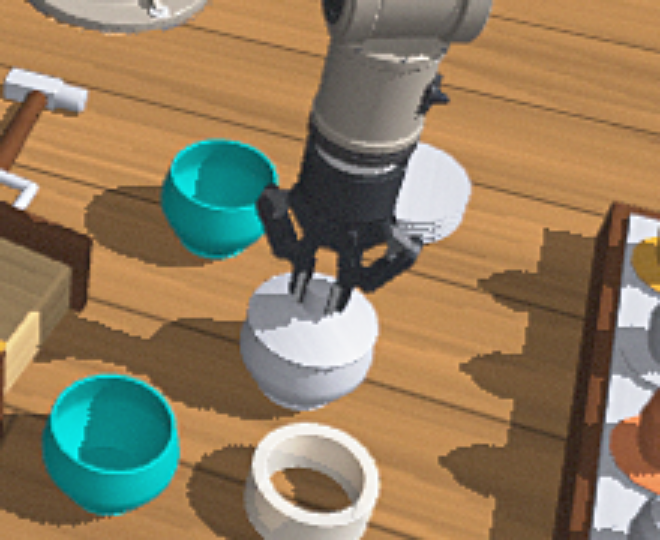

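Contact came at TCP z 0.1746, exactly the seated height. The crop shows the lid level on the grey bowl at (310,330). Next I'll release it and shut the drawer.

Run:
```python
from h import *
env.dwell(.2); env.grip(.05); s=st("released"); env.dwell(.4)
p=np.array(s["tcp_pos"]); env.movel(p+[0,0,.1],.12); env.dwell(.2)
Hh=np.array([.4688,.0142,0])
env.reach(Hh+[0,0,.27],down(YAW)); env.grip(.042,40); st("above handle")
print(env.movel(Hh+[0,0,.136],.12,stop_force=8)); env.grip(0,40); st("grip")
print(env.movel(Hh+.13*EX+[0,0,.136],.12,stop_force=30)); st("pushed")
print(env.movel(Hh+.175*EX+[0,0,.136],.04,stop_force=22)); st("end")
env.grip(.042); s=st("open"); env.movel(np.array(s["tcp_pos"])+[0,0,.12],.15)
env.reach([.43,.06,.36],down(YAW)); st()
im,W=cloud("top");cv2.imwrite("pics/top4.png",im);np.savez("top4.npz",im=im,W=W)
P=W.reshape(-1,3);m=(P[:,2]>.075)&(P[:,2]<.097)&(abs(P[:,1])<.09);a=P[m]@EX;a=a[(a>.56)&(a<.64)];print("handle a",np.median(a[a<a.min()+.014]),a.min())
Q=P[np.hypot(P[:,0]-.537,P[:,1]-.344)<.07];K=Q[Q[:,2]>.116];D=Q[(Q[:,2]>.076)]
print("knob",(K.min(0)+K.max(0))/2,K[:,2].max(),"brim",(D.min(0)+D.max(0))/2,np.ptp(D,0))
im,W=cloud("scene");cv2.imwrite("pics/scene4.png",im)
```

```text
released 18.08 [0.5362 0.3433 0.1736] [ 0.6 -0.2  0.2] 0.0496 0.0
above handle 21.18 [0.4692 0.0148 0.27  ] [-0.1  0.  -0.4] 0.0418 0.0
False
grip 22.83 [0.4691 0.0143 0.1365] [-1.9  0.6  6.2] 0.0107 39.0
False
pushed 24.07 [ 0.5981 -0.0046  0.1366] [ 0.5 -1.1  4.3] 0.0105 39.1
True
end 24.68 [ 0.6141 -0.0071  0.1365] [-3.3  0.1  8.8] 0.0102 40.0
open 25.09 [ 0.6144 -0.0072  0.136 ] [-0.5  0.8 -0.3] 0.0421 0.0
 26.93 [0.4304 0.0604 0.3601] [-0.   0.1 -0.1] 0.0422 0.0
handle a 0.609183569481555 0.6032749880530908
knob [0.53813342 0.34390017 0.12152664] 0.1269569453008629 brim [0.53751279 0.34441781 0.10183186] [0.10475251 0.10666774 0.05025018]
```

View pics/scene4.png

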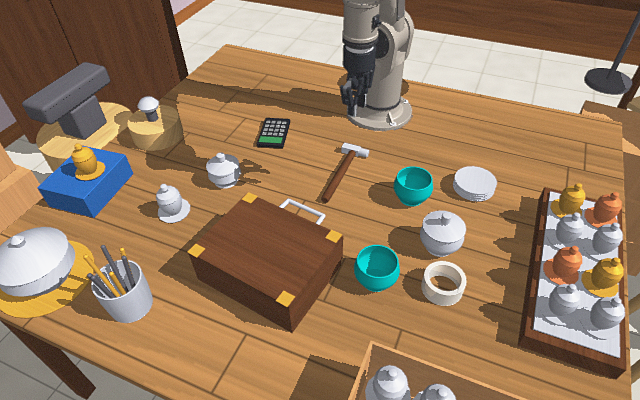

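The lid is seated and the drawer looks shut. A second, firmer push will confirm it's at the end stop.

Run:
```python
from h import *
H=np.array([.6144,-.0072,0])
env.reach(H+[0,0,.25],down(YAW)); env.movel(H+[0,0,.136],.12,stop_force=8); env.grip(0,40); st("grip")
print(env.movel(H+.03*EX+[0,0,.136],.03,stop_force=32)); st("end"); 
env.grip(.042); s=st("open"); env.movel(np.array(s["tcp_pos"])+[0,0,.12],.15)
env.reach([.43,.06,.36],down(YAW)); st()
im,W=cloud("top");P=W.reshape(-1,3);m=(P[:,2]>.075)&(P[:,2]<.097)&(abs(P[:,1])<.09);a=P[m]@EX;a=a[(a>.56)&(a<.64)];print("handle a",np.median(a[a<a.min()+.014]),a.min())
cv2.imwrite("pics/top5.png",cv2.resize(im[50:250,150:450],None,fx=2.6,fy=2.6))
```

```text
grip 29.42 [ 0.6138 -0.0071  0.1366] [-4.8  1.7  5.9] 0.0102 39.1
True
end 29.83 [ 0.6145 -0.0073  0.1366] [-2.7  0.1  7.8] 0.0103 39.6
open 30.24 [ 0.614  -0.0072  0.1354] [-0.2  0.3 -0.4] 0.0421 0.0
 32.23 [0.4303 0.0603 0.3602] [ 0.8  0.1 -0.3] 0.0418 0.0
handle a 0.6090178260489589 0.6030561035946786
```

View pics/top5.png

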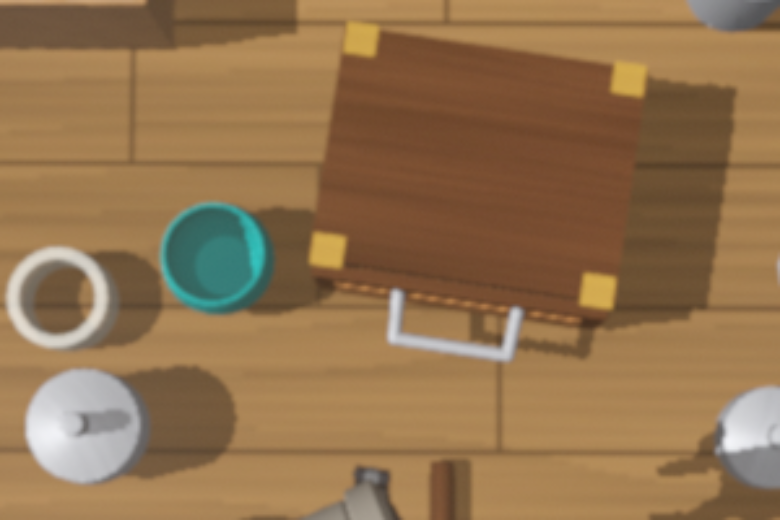

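The drawer is against a hard stop and its front sits flush with the chest at crop (450,305). The lid is centred on the bowl at (85,425). Handing in.

```bash
python3 -c "
from h import *
print(job.job_done())"
```

```text
the job is handed in; nothing more can be done
None
```

I handed the job in (the hand-in returned no verdict): the larger lid sits level in the sugar bowl's rim, the smaller lid was left in the drawer, the drawer is pushed shut against its stop, and nothing else was visibly moved.

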